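# Square a plate on the vacuum chuck and set its throttle valve two turns open

### The job

First slide the chuck's sliding jaw up against the steel step plate until it presses the plate square against the fixed jaw, and leave it shut there. Then zero the suction throttle: by its crank handle turn the handwheel clockwise until the valve closes on its stop, and from there back it off counter-clockwise by exactly two full turns. Finish still gripping the crank handle with the wheel at that setting, and leave the things standing round the chuck alone.

Things in the scene. Friction and masses are not known exactly. Their poses are not given: they have to be found in the camera images.
- vacuum_chuck: vacuum chuck fixed to the bench: grey base 160 x 310 x 12 mm, perforated aluminium plate (x -35 to 75, y -20 to 145 mm, top 42 mm above the bench), steel beam along the edge near the robot, brass valve with handwheel at the right, round gauge (x 64, y -36, top 85 mm). Origin: centre of the base's underside; x points from the beam edge to the back edge, y left along the beam, z up
- fixed_jaw: steel bar fixed across the plate, 18 mm high above the plate. Its origin is the same as the chuck's; its flat face looks along the chuck's +y and lies at chuck y = -4 mm, from chuck x = -58 to 72 mm
- sliding_jaw: steel jaw arm on a dark carriage that slides along the beam; shuts towards chuck -y (friction 3 N, stays where left, 128 mm travel). Origin: over the beam's middle (chuck x = -64 mm), level with the plate's top (42 mm), in the plane of its flat face, which looks to chuck -y. Arm 10 mm thick, 17 mm high, reaching 142 mm along +x. Axes as the chuck's
- jaw_grip (a point): middle of the carriage's upright thumb block, 67 mm above the bench: 22 mm (x) by 18 mm (y), free from 46 to 80 mm above the bench, 18 mm behind the jaw face (chuck +y). Below 46 mm is the carriage, 26 x 36 mm
- jaw_face (a point): point on the sliding jaw's face, at chuck x = 20 mm, 48 mm above the bench. With the step plate shut between the jaws it lies 60 mm along +y from the fixed jaw's face (chuck y = 56 mm)
- step_plate: loose milled steel step plate lying on the chuck between the jaws, 80 mm (x) by 60 mm (y), 14 mm thick with an 8 mm step at its +x end, 0.2 to 0.4 kg. Origin: centre of its underside. Its 60 mm goes between the jaws; it starts a few mm clear of both, turned up to 7 degrees. Seated, its origin is at chuck y = 26 mm
- handwheel (a joint): turn of the valve's handwheel in rad: 0 with the valve closed on its stop, grows counter-clockwise seen from above (opening), up to 5 turns. Friction about 0.2 N m (4 N at the handle); the stop is hard; the wheel stays where it is left
- wheel_centre (a point): centre of the handwheel's rim on its upright axis, 105 mm above the bench. The cast wheel has a 50 mm rim radius to the middle of its 12 mm thick rim, three spokes and a hub below the rim; the wheel does not rise (only its thin spindle does, 1.5 mm a turn, never above the rim)
- crank_handle: black upright revolving handle on the wheel's rim, diameter 21 mm, 46 mm tall, turning freely about its own upright axis, so it can be gripped from above with a fixed hand direction and led round a circle of 50 mm radius. Origin: on its axis, at its foot, 113 mm above the bench; its top is 160 mm above the bench
- loupe: black cylindrical loupe, 39 mm across, 38 mm high, standing behind the chuck; not to be moved. Origin: centre of its underside
- sample_case_0: flat round clear case, 61 mm across, 14 mm high, left of the chuck; not to be moved. Origin: centre of its underside
- tally_counter: small hand counter, 43 x 70 x 28 mm, behind the chuck; not to be moved. Origin: centre of its underside
Not all that is in view belongs to the job. Leave any green look-alike of the step_plate alone.

How it is judged:
On the way, in this order (a step that is already met when the one before it is completed fails the run):
1. the sliding jaw presses the step plate against the fixed jaw (contact force between sliding_jaw and step_plate above 0.5 N and contact force between step_plate and fixed_jaw above 0.5 N and angle between the y axis of step_plate and the y axis of vacuum_chuck, either way round below 0.05 rad), for 0.05 s.
2. the valve is closed on its stop (value of joint handwheel below 0.08 rad), for 0.1 s.
At the end, for the whole second after the job is handed in: The wheel is still, two turns (12.57 rad, within 0.25) open from its stop; the fingers press on the crank handle with over 2 N; the step plate lies on the chuck within 2.5 mm of the fixed jaw, square within 0.05 rad, the sliding jaw shut on it within 2.5 mm (value of joint handwheel between 12.3164 and 12.8164 rad and velocity of joint handwheel between -0.1 and 0.1 rad/s and contact force between the fingers and crank_handle above 2 N and y of jaw_face in the frame of vacuum_chuck between 0.0535 and 0.0585 m and y of step_plate in the frame of vacuum_chuck between 0.0235 and 0.0285 m and z of step_plate in the frame of vacuum_chuck below 0.0445 m and angle between the y axis of step_plate and the y axis of vacuum_chuck, either way round below 0.05 rad); the arm keeps its last pose, push and grip.
It fails at once if a bystander (loupe, sample case or tally counter) is moved more than 20 mm (distance of any of loupe, sample_case_0, tally_counter from where it was at the start of the episode above 0.02 m).
It also fails if it takes over 72 s, if anything falls off the work surface, if the arm or the gripper's body presses on something with over 40 N, if the wrist force passes 120 N, or if a joint passes its speed limit or range.

### The arm

A 7-joint arm with a two-finger parallel gripper is mounted at the origin on a cart in front of the work surface, level with it; the furniture and walls round the work are solid. World frame = base frame: x ahead of the robot, y to its left, z up, the work surface at z = 0. Lengths are in m, angles in rad, forces in N, time in s.
With the tool pointing down it reaches from about 0.425 to 0.925 m from the base axis. Payload 6.8 kg.
Tool frame: the origin (TCP) lies between the finger pads; the fingertips stand 14 mm ahead of it and the grasp point (between the pads) lies 5 mm behind it; z points along the fingers, y is the line along which they close (so a half turn about z gives the same grasp; the last joint's range is limited). The gripper opens to 85 mm and grips with 20 to 120 N. Pads are 22 mm wide; open, the fingers measure 114 mm over their backs; the gripper's body (76 mm by 85 mm) begins 54 mm behind the grasp point. The pads swing forward as they close: fully open they stand 13 mm farther back than shut.
Start: joints at [-1.225, 0.477, 0.022, 1.555, -0.011, 1.109, -0.083], TCP at [0.296, 0.607, 0.245] pointing down, gripper open.
Joint ranges: [-2.96, 2.96], [-0.34, 2.1], [-1.41, 1.46], [0.24, 2.44], [-1.37, 4.51], [0.17, 1.92], [-2.96, 2.96]. Speed limits (rad/s): [2.39, 2.39, 3.14, 3.14, 3.14, 3.14, 3.14].

### API

Orientations are given as a rotation vector (axis times angle).
In Python, from bench import r, eyes, ticket gives the robot as it stands. The module is installed in compiled form; this text tells all that it offers.
- The arm moves only by the tool arm_command, never from a script. Its argument "plan" is text: rows parted by semicolons, each of 4 numbers parted by spaces: the shift along the tool's x, y, z in m, then the turn about the tool's z in degrees. In form: tx ty tz yaw; .... A call has 1 to 20 rows; each row shifts and turns the commanded pose from where the row before left it, along the tool's axes as they then stand; what a row does not reach is not made up. A row lasts 1/8 s, in which the tool goes at most 62.5 mm and 10.7 degrees, less where a joint would pass 70% of its speed; a pose out of reach is approached as far as the arm can. A call is refused whole if a number of a shift passes 0.0625 or a number of a turn 10.7, either way. A call with a gripper value outside its range is refused whole. "hand" is the closure, from -1 (fully open) to 1 (shut), set as the call begins (left out, the last holds). The fingers move at their own pace and stop on an object; "grip_force" is the grip in N (left out, the last holds). Time passes only in rows, so rows that do not move let the fingers close. It gives the time, the measured TCP pose, the force, the opening and the grip force at its end, in the units of the state.
- r.get_obs(): the state, without advancing time (a new reading comes with each control period).
- eyes.grab_frame(name): name is "scene" or "side" or "wrist"; returns (picture, depth): 420x560x3 uint8, red, green, blue; 420x560 float32, m along the optical axis (not along the pixel's ray), 0 where there is no reading.
- eyes.calibration(name): a dict with "fov_y" (degrees; the focal length in pixels is half the picture's height over the tangent of half this angle, whatever the lens; pixels are square), "cx", "cy" (the principal point, pixels), "k1" (the pictures are not rectified: a ray, as slopes to the right and down, at radius r is drawn at 1 + k1 r^2 times it, then the intrinsics apply), "origin" and "attitude" of the camera in the world; the wrist camera has in their place "tool_from_camera" (4x4, takes a point from camera to tool coordinates, whose origin is the TCP and whose axes are the flange's). Camera axes: x right, y up, looking along -z (the intrinsics and any distortion apply to the point x, -y, -z); pixel columns grow to the right and rows downward; lengths in m; the calibration is good to about 2 mm. A picture is of the moment at which its call begins: read the wrist's pose just before it. calibration takes no time and is no camera call.
- ticket.hand_in(): hands the job in; it is judged then, once.
The state is a dict: "clock": time; "joints": joint angles; "qvel": joint speeds; "tau": joint torques, N m; "tcp_pos": TCP position; "orientation": TCP orientation; "contact_force": force on the tool from outside, world axes, zero at the start; "moment": the same for the moment, N m; "grip_width": finger opening in m; "gripper_force": force on a finger pad.
Only numpy, scipy, OpenCV 4.12 (cv2) and the standard library are available. Lean on these libraries where they do the work, as an engineer would, in place of code of your own. Each camera call takes 0.05 s, during which the arm holds its last target. There are 200 camera calls.

## Working session

There is one attempt and no reset: what is moved stays moved. The work goes in short steps, Python scripts to look and compute and a tool call to move; the robot and the scene stay as the last step left them, time stands still between calls to the robot, and variables do not carry over. Pictures are saved under pics/ and viewed, at most 10 in all, crops included, and the job is handed in when it is done.

Besides the shell and the picture viewer there is one more tool, called after "Emit:" by a JSON object that holds its "op" and its "data", one argument or row to a line. arm_command: Moves the arm, as the interface text tells. Its arguments: {"type":"object","properties":{"plan":{"type":"string"},"hand":{"type":"number"},"grip_force":{"type":"number"}},"required":["plan"]}

```bash
mkdir -p pics
cat > h.py <<'E'
import numpy as np, cv2
from bench import r, eyes, ticket
from scipy.spatial.transform import Rotation as R
def cam(n):
    c=eyes.calibration(n); f=210/np.tan(np.radians(c["fov_y"])/2); return c,f
def pose(n,c,o):
    if n=="wrist":
        T=np.eye(4);T[:3,:3]=R.from_rotvec(o["orientation"]).as_matrix();T[:3,3]=o["tcp_pos"]
        M=T@np.array(c["tool_from_camera"]); return M[:3,:3],M[:3,3]
    a=np.array(c["attitude"]); 
    return (a if a.shape==(3,3) else R.from_rotvec(a).as_matrix()), np.array(c["origin"])
def grab(n,save=None):
    o=r.get_obs(); im,d=eyes.grab_frame(n)
    if save: cv2.imwrite(save,im[:,:,::-1])
    np.savez(f"/tmp/{n}.npz",im=im,d=d,p=o["tcp_pos"],q=o["orientation"])
    return im,d,o
def rays(n,uv,o):
    c,f=cam(n); K=np.array([[f,0,c["cx"]],[0,f,c["cy"]],[0,0,1.]])
    s=cv2.undistortPoints(np.float64(uv).reshape(-1,1,2),K,np.array([c["k1"],0,0,0.]))[:,0]
    A,t=pose(n,c,o); v=np.c_[s[:,0],-s[:,1],-np.ones(len(s))]
    return v@A.T,t      # depth scale: point = t + depth*v
def onplane(n,uv,z,o):
    v,t=rays(n,uv,o); return t+v*((z-t[2])/v[:,2])[:,None]
def cloud(n,d,o):
    vv,uu=np.mgrid[0:420,0:560]; v,t=rays(n,np.c_[uu.ravel(),vv.ravel()],o)
    return (t+v*d.ravel()[:,None]).reshape(420,560,3)
E
python3 - <<'E'
from h import *
for n in("scene","side","wrist"):
    im,d,o=grab(n,f"pics/{n}0.png"); c,f=cam(n); print(n,f,{k:np.round(v,3).tolist() for k,v in c.items()})
print({k:np.round(v,3).tolist() for k,v in o.items()})
a=[cv2.imread(f"pics/{n}0.png") for n in("scene","side")]
E
```

```text
scene 442.26348791680255 {'fov_y': 50.8, 'cx': 276.894, 'cy': 206.818, 'k1': -0.008, 'origin': [-0.025, -0.548, 0.593], 'attitude': [0.994, -0.424, -0.721]}
side 387.8542602928319 {'fov_y': 56.866, 'cx': 276.202, 'cy': 207.793, 'k1': -0.089, 'origin': [0.202, -0.659, 0.54], 'attitude': [1.04, -0.261, -0.468]}
wrist 354.2326609018759 {'fov_y': 61.322, 'cx': 281.98, 'cy': 214.084, 'k1': -0.059, 'tool_from_camera': [[-0.0, 0.958, 0.288, 0.074], [1.0, 0.0, -0.001, 0.001], [-0.001, 0.288, -0.958, -0.129], [0.0, 0.0, 0.0, 1.0]]}
{'clock': 0.1, 'joints': [-1.225, 0.478, 0.022, 1.556, -0.011, 1.109, -0.083], 'qvel': [0.0, -0.0, 0.002, -0.003, 0.001, -0.001, 0.001], 'tau': [0.003, -59.776, 1.613, -28.196, 0.013, 0.005, 0.0], 'tcp_pos': [0.296, 0.606, 0.244], 'orientation': [-0.707, -3.061, 0.003], 'contact_force': [-0.582, -0.177, -0.731], 'moment': [0.038, 0.002, -0.063], 'gripper_force': 0.0, 'grip_width': 0.085}
```

View scene.

View pics/scene0.png

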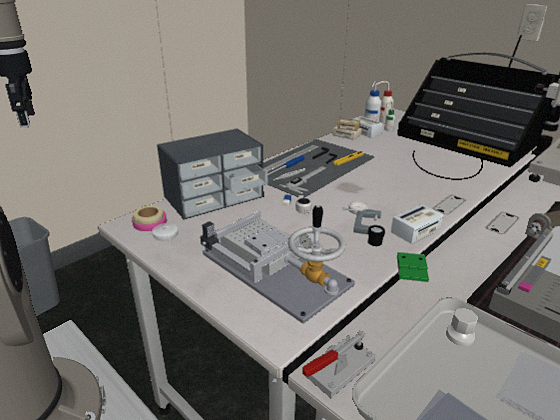

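View pics/side0.png

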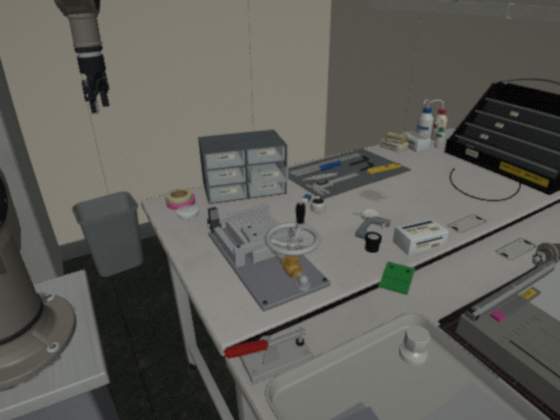

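Run:
```python
from h import *
for n,pts in(("scene",dict(left=(205,250),front=(305,315),right=(352,282),htop=(317,208),rimL=(290,243),rimR=(344,240),block=(208,232),plate=(245,240),loupe=(376,235),tally=(372,215),case=(165,232))),("side",dict(left=(209,233),front=(268,302),right=(326,278),htop=(300,207),rimL=(266,238),rimR=(318,238),block=(213,215),loupe=(373,242)))):
    z=np.load(f"/tmp/{n}.npz"); o=dict(tcp_pos=z["p"],orientation=z["q"]); C=cloud(n,z["d"],o)
    for k,(u,v) in pts.items(): print(n,k,np.round(C[v,u],3),np.round(onplane(n,[(u,v)],.012,o)[0],3))
z=np.load("/tmp/scene.npz"); im=cv2.resize(z["im"][190:330,140:410],None,fx=2.9,fy=2.9,interpolation=cv2.INTER_CUBIC); cv2.imwrite("pics/c1.png",im[:,:,::-1])
```

```text
scene left [0.453 0.14  0.013] [0.454 0.141 0.012]
scene front [ 0.455 -0.158  0.012] [ 0.455 -0.158  0.012]
scene right [ 0.592 -0.165  0.014] [ 0.594 -0.164  0.012]
scene htop [ 0.577 -0.076  0.159] [0.78  0.083 0.012]
scene rimL [ 0.502 -0.074  0.111] [0.609 0.023 0.012]
scene rimR [ 0.722 -0.05   0.001] [ 0.708 -0.059  0.012]
scene block [0.457 0.129 0.065] [0.505 0.196 0.012]
scene plate [0.503 0.059 0.054] [0.544 0.107 0.012]
scene loupe [ 0.749 -0.117  0.033] [ 0.779 -0.101  0.012]
scene tally [ 0.856 -0.039  0.009] [ 0.852 -0.041  0.012]
scene case [0.43  0.266 0.015] [0.432 0.27  0.012]
side left [0.448 0.137 0.015] [0.449 0.141 0.012]
side front [ 0.46  -0.153  0.012] [ 0.46  -0.153  0.012]
side right [ 0.6   -0.151  0.013] [ 0.6   -0.15   0.012]
side htop [ 0.577 -0.078  0.156] [0.718 0.139 0.012]
side rimL [ 0.495 -0.083  0.111] [0.562 0.049 0.012]
side rimR [ 0.584 -0.137  0.111] [ 0.672 -0.016  0.012]
side block [0.46  0.128 0.067] [0.491 0.22  0.012]
side loupe [ 0.754 -0.12   0.033] [ 0.777 -0.097  0.012]
```

View pics/c1.png

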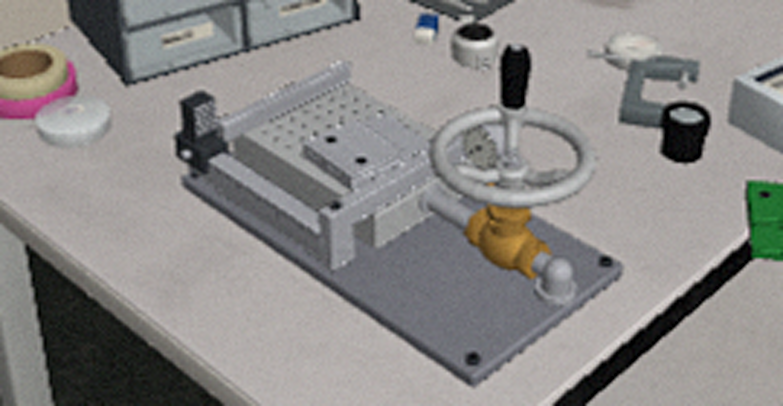

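Run:
```python
from h import *
P=[]
for n in("scene","side"):
    z=np.load(f"/tmp/{n}.npz"); o=dict(tcp_pos=z["p"],orientation=z["q"]); C=cloud(n,z["d"],o)
    q=C[z["d"]>0]
    m=(abs(q[:,0]-.545)<.11)&(abs(q[:,1]+.09)<.11)
    w=q[m&(q[:,2]>.106)&(q[:,2]<.114)]
    A=np.c_[2*w[:,:2],np.ones(len(w))]; s=np.linalg.lstsq(A,(w[:,:2]**2).sum(1),rcond=None)[0]
    print(n,len(w),"rim c",s[:2].round(4),"R",np.sqrt(s[2]+s[0]**2+s[1]**2).round(4), w[:,2].max().round(3))
    hd=q[m&(q[:,2]>.125)]; print("handle",len(hd),hd.mean(0).round(4),hd.max(0).round(3),hd.min(0).round(3))
    b=q[(q[:,0]>.38)&(q[:,0]<.67)&(q[:,1]>-.2)&(q[:,1]<.17)&(q[:,2]>.008)&(q[:,2]<.016)]
    print("base rect",len(b),[np.round(k,3) for k in cv2.minAreaRect(np.float32(b[:,:2]))])
    cb=q[(q[:,0]>.3)&(q[:,0]<.85)&(q[:,1]>.17)&(q[:,1]<.6)&(q[:,2]>.03)&(q[:,2]<.4)]; print("cab",np.percentile(cb,[1,99],axis=0).round(3))
    bl=q[(abs(q[:,0]-.46)<.03)&(abs(q[:,1]-.13)<.04)&(q[:,2]>.05)]; print("block",bl.min(0).round(3),bl.max(0).round(3))
```

```text
scene 684 rim c [ 0.5399 -0.1067] R 0.049 0.114
handle 176 [ 0.5764 -0.0764  0.1455] [ 0.59  -0.065  0.162] [ 0.57  -0.084  0.125]
base rect 3163 [array([ 0.523, -0.01 ]), array([0.311, 0.162]), np.float64(89.459)]
cab [[0.305 0.216 0.031]
 [0.747 0.58  0.387]]
block [0.45  0.117 0.05 ] [0.489 0.145 0.083]
side 680 rim c [ 0.5418 -0.1074] R 0.0489 0.114
handle 166 [ 0.5791 -0.0774  0.146 ] [ 0.591 -0.066  0.163] [ 0.571 -0.085  0.125]
base rect 2945 [array([ 0.525, -0.01 ]), array([0.313, 0.161]), np.float64(89.149)]
cab [[0.306 0.216 0.032]
 [0.747 0.583 0.386]]
block [0.451 0.116 0.05 ] [0.49  0.146 0.083]
```

Emit:
{"op": "arm_command", "data": {
  "plan": "0 0 -0.01 10.7; 0 0 -0.01 10.7; 0 0 -0.01 10.7; 0 0 -0.01 10.7; 0 0 -0.01 10.7; 0 0 -0.01 10.7; 0 0 0 0",
  "hand": -1
}}

```text
clock: 1.02
tcp_pos: [0.2959, 0.607, 0.3057]
orientation: [-2.223, -2.22, -0.002]
contact_force: [-0.4, 0.2, -0.1]
grip_width: 0.0854
gripper_force: 0.0
```

Run:
```python
from h import *
z=np.load("/tmp/scene.npz"); o=dict(tcp_pos=z["p"],orientation=z["q"]); q=cloud("scene",z["d"],o)[z["d"]>0]
for x in np.arange(.42,.8,.06):
    m=(abs(q[:,0]-x)<.03)&(q[:,1]>.17)&(q[:,1]<.6)&(q[:,2]>.03)&(q[:,2]<.3)
    print(x,m.sum(), (q[m].min(0).round(3),q[m].max(0).round(3)) if m.sum() else '')
```

```text
0.42 160 (array([0.399, 0.313, 0.03 ]), array([0.45 , 0.388, 0.036]))
0.48 252 (array([0.45 , 0.297, 0.03 ]), array([0.51 , 0.385, 0.161]))
0.54 2195 (array([0.51 , 0.274, 0.03 ]), array([0.57 , 0.45 , 0.162]))
0.6 1606 (array([0.57 , 0.233, 0.03 ]), array([0.63 , 0.439, 0.162]))
0.6599999999999999 1375 (array([0.63 , 0.211, 0.03 ]), array([0.69 , 0.424, 0.162]))
0.72 1152 (array([0.69, 0.21, 0.03]), array([0.75 , 0.409, 0.163]))
0.78 52 (array([0.75 , 0.294, 0.158]), array([0.774, 0.393, 0.162]))
```

Emit:
{"op": "arm_command", "data": {
  "plan": "-0.03 0.01 0 0; -0.054 0.02 0 0; -0.054 0.02 0 0; -0.054 0.02 0 0; -0.054 0.02 0 0; -0.054 0.02 0 0; -0.054 0.02 0 0; -0.054 0.02 0 0; -0.054 0.016 0 0; -0.035 0.008 0 0; 0 0 0 0; 0 0 0 0"
}}

```text
clock: 2.52
tcp_pos: [0.4678, 0.1098, 0.3049]
orientation: [-2.222, -2.221, 0.001]
contact_force: [0.4, -0.4, -0.3]
grip_width: 0.0854
gripper_force: 0.0
```

Run:
```python
from h import *
im,d,o=grab("wrist","pics/w1.png"); C=cloud("wrist",d,o); q=C[d>0]
print(o["tcp_pos"],o["orientation"])
def box(x0,x1,y0,y1,z0,z1): return q[(q[:,0]>x0)&(q[:,0]<x1)&(q[:,1]>y0)&(q[:,1]<y1)&(q[:,2]>z0)&(q[:,2]<z1)]
t=box(.42,.5,.08,.18,.072,.09); print("block top",len(t),t.min(0).round(4),t.max(0).round(4))
w=box(.45,.65,-.2,0,.106,.115); print("rim",len(w))
A=np.c_[2*w[:,:2],np.ones(len(w))]; s=np.linalg.lstsq(A,(w[:,:2]**2).sum(1),rcond=None)[0]; print(s[:2],np.sqrt(s[2]+s[0]**2+s[1]**2))
w=box(.45,.65,-.2,0,.15,.17); print("handle top",len(w),w.mean(0),w.min(0),w.max(0))
w=box(.40,.67,-.2,.17,.008,.016); print("base",len(w),cv2.minAreaRect(np.float32(w[:,:2])))
w=box(.43,.62,.09,.14,.054,.064); print("jaw",w.min(0).round(4),w.max(0).round(4))
```

```text
[0.46778042 0.10983163 0.30494818] [-2.22171607e+00 -2.22056732e+00  5.36421530e-04]
block top 416 [0.4519 0.128  0.0771] [0.4731 0.1472 0.0823]
rim 1273
[ 0.54133468 -0.09618051] 0.04631113643285905
handle top 38 [ 0.57341431 -0.06617063  0.15212   ] [ 0.57088154 -0.07326431  0.15010683] [ 0.57881443 -0.06131779  0.15570562]
base 8679 ((0.5241124033927917, -0.007460415363311768), (0.3093300461769104, 0.15883000195026398), 89.28284454345703)
jaw [0.4712 0.1173 0.054 ] [0.604  0.1295 0.0625]
```

View pics/w1.png

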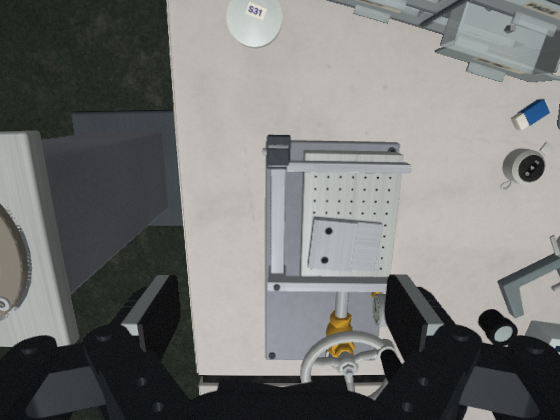

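Emit:
{"op": "arm_command", "data": {
  "plan": "0.014 -0.003 0.04 0; 0.013 -0.003 0.045 0; 0 0 0.045 0; 0 0 0.045 0; 0 0 0.034 0; 0 0 0.018 0; 0 0 0 0; 0 0 0 0",
  "hand": -1
}}

```text
clock: 3.58
tcp_pos: [0.4626, 0.137, 0.0788]
orientation: [2.223, 2.22, 0.001]
contact_force: [-0.5, 0.2, -0.7]
grip_width: 0.0854
gripper_force: 0.0
```

Emit:
{"op": "arm_command", "data": {
  "plan": "0 0 0 0; 0 0 0 0; 0 0 0 0; 0 0 0 0; 0 0 0 0; 0 0 0 0",
  "hand": 1,
  "grip_force": 60
}}

```text
clock: 4.32
tcp_pos: [0.4634, 0.1363, 0.0789]
orientation: [2.225, 2.216, 0.003]
contact_force: [1.7, -0.3, 5.8]
grip_width: 0.02
gripper_force: 59.9
```

Emit:
{"op": "arm_command", "data": {
  "plan": "-0.008 0 0 0; -0.01 0 0 0; -0.01 0 0 0; -0.01 0 0 0; -0.01 0 0 0; -0.008 0 0 0; -0.003 0 0 0; 0 0 0 0"
}}

```text
clock: 5.32
tcp_pos: [0.4625, 0.0778, 0.0789]
orientation: [-2.225, -2.217, -0.003]
contact_force: [-1.7, 1.6, 8.9]
grip_width: 0.0203
gripper_force: 60.2
```

Emit:
{"op": "arm_command", "data": {
  "plan": "-0.003 0 0 0; -0.003 0 0 0; -0.002 0 0 0; 0 0 0 0; 0 0 0 0"
}}

```text
clock: 5.95
tcp_pos: [0.4625, 0.0704, 0.0789]
orientation: [-2.224, -2.217, -0.003]
contact_force: [-0.6, 4.1, 9.3]
grip_width: 0.0203
gripper_force: 60.2
```

Emit:
{"op": "arm_command", "data": {
  "plan": "-0.002 0 0 0; -0.002 0 0 0; 0 0 0 0; 0 0 0 0"
}}

```text
clock: 6.45
tcp_pos: [0.4624, 0.0665, 0.0789]
orientation: [-2.224, -2.217, -0.003]
contact_force: [-1.4, 3.2, 8.6]
grip_width: 0.0203
gripper_force: 60.3
```

Emit:
{"op": "arm_command", "data": {
  "plan": "-0.002 0 0 0; 0 0 0 0; 0 0 0 0"
}}

```text
clock: 6.82
tcp_pos: [0.4624, 0.0654, 0.0789]
orientation: [-2.223, -2.217, -0.004]
contact_force: [-1.0, 6.7, 8.9]
grip_width: 0.0202
gripper_force: 60.2
```

Emit:
{"op": "arm_command", "data": {
  "plan": "-0.002 0 0 0; 0 0 0 0; 0 0 0 0"
}}

```text
clock: 7.2
tcp_pos: [0.4624, 0.0653, 0.0789]
orientation: [-2.22, -2.218, -0.006]
contact_force: [-1.2, 12.5, 6.8]
grip_width: 0.0207
gripper_force: 60.1
```

Emit:
{"op": "arm_command", "data": {
  "plan": "-0.002 0 0 0; -0.001 0 0 0; 0 0 0 0; 0 0 0 0"
}}

```text
clock: 7.7
tcp_pos: [0.4624, 0.0652, 0.0789]
orientation: [-2.216, -2.219, -0.009]
contact_force: [-1.2, 21.0, 6.6]
grip_width: 0.0204
gripper_force: 59.9
```

Run:
```python
from h import *
a=[]
for n in("scene","side"):
    im,d,o=grab(n)
    y,x=(205,190) if n=="scene" else (185,190)
    a.append(cv2.resize(im[y:y+100,x:x+133],None,fx=3,fy=3,interpolation=cv2.INTER_CUBIC))
im,d,o=grab("wrist"); a.append(cv2.resize(im[60:360,220:440],(400,545))[-300:])
cv2.imwrite("pics/c2.png",np.hstack(a[:2])[:,:,::-1]); cv2.imwrite("pics/w2.png",im[:,:,::-1])
```

```text
(no output)
```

View pics/c2.png

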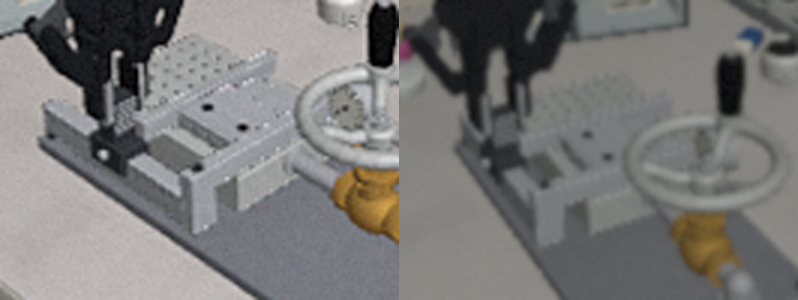

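Emit:
{"op": "arm_command", "data": {
  "plan": "0.004 0 0 0; 0 0 0 0"
}}

```text
clock: 8.1
tcp_pos: [0.4624, 0.0653, 0.079]
orientation: [-2.222, -2.218, -0.005]
contact_force: [-0.9, 9.1, 8.6]
grip_width: 0.0204
gripper_force: 60.2
```

Emit:
{"op": "arm_command", "data": {
  "plan": "0 0 0 0; 0 0 0 0; 0 0 0 0; 0 0 -0.02 0; 0 0 -0.05 0; 0 0 -0.05 0; -0.03 0.02 -0.05 0; -0.05 0.03 -0.03 0; -0.05 0.03 -0.02 0; -0.025 0.008 0 0; 0 0 0 0; 0 0 0 0",
  "hand": -1
}}

```text
clock: 9.6
tcp_pos: [0.5475, -0.0901, 0.2963]
orientation: [-2.224, -2.217, 0.001]
contact_force: [0.4, 0.5, 0.2]
grip_width: 0.0855
gripper_force: 0.0
```

Run:
```python
from h import *
im,d,o=grab("wrist","pics/w3.png"); C=cloud("wrist",d,o); q=C[d>0]
print(o["tcp_pos"],o["joints"].round(3))
def box(x0,x1,y0,y1,z0,z1): return q[(q[:,0]>x0)&(q[:,0]<x1)&(q[:,1]>y0)&(q[:,1]<y1)&(q[:,2]>z0)&(q[:,2]<z1)]
w=box(.45,.65,-.2,0,.105,.116); print("rim",len(w))
A=np.c_[2*w[:,:2],np.ones(len(w))]; s=np.linalg.lstsq(A,(w[:,:2]**2).sum(1),rcond=None)[0]; print(s[:2],np.sqrt(s[2]+s[0]**2+s[1]**2))
w=box(.48,.65,-.2,0,.155,.17); print("handle top",len(w),w.mean(0),w.min(0),w.max(0))
w=box(.40,.67,-.2,.17,.008,.016); print("base",len(w),cv2.minAreaRect(np.float32(w[:,:2])))
w=box(.50,.62,.03,.1,.054,.064); print("jaw",w.min(0).round(4),w.max(0).round(4))
```

```text
[ 0.54745989 -0.09007727  0.29626585] [-0.489  0.264  0.662  1.818 -0.179  1.122  0.231]
rim 4092
[ 0.5431439  -0.10225811] 0.04853855638530571
handle top 434 [ 0.58078555 -0.07079103  0.1587473 ] [ 0.57220232 -0.07991903  0.15501752] [ 0.59014112 -0.0620063   0.16225422]
base 10328 ((0.5239193439483643, -0.03368905186653137), (0.25933218002319336, 0.160599023103714), 89.06812286376953)
jaw [0.5002 0.03   0.054 ] [0.6031 0.0578 0.0631]
```

View pics/w3.png

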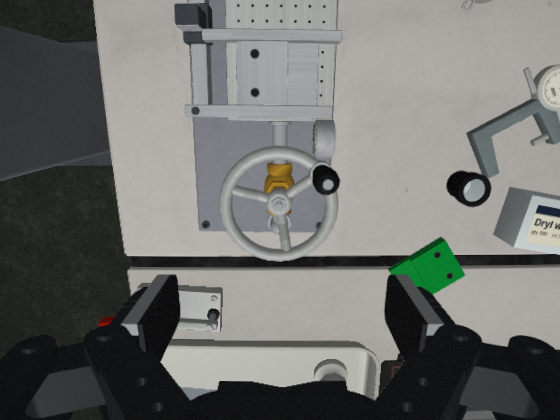

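Emit:
{"op": "arm_command", "data": {
  "plan": "0.009 0.016 0.02 0; 0.009 0.0165 0.04 0; 0 0 0.045 0; 0 0 0.035 0; 0 0 0.022 0; 0 0 0 0; 0 0 0 0"
}}

```text
clock: 10.52
tcp_pos: [0.5811, -0.0723, 0.1358]
orientation: [2.224, 2.218, 0.002]
contact_force: [1.2, -0.1, 0.2]
grip_width: 0.0852
gripper_force: 0.0
```

Emit:
{"op": "arm_command", "data": {
  "plan": "0 0 0 0; 0 0 0 0; 0 0 0 0; 0 0 0 0; 0 0 0 0; 0 0 0 0",
  "hand": 1,
  "grip_force": 50
}}

```text
clock: 11.28
tcp_pos: [0.5813, -0.0729, 0.1354]
orientation: [2.225, 2.217, 0.002]
contact_force: [1.0, 1.1, 5.1]
grip_width: 0.0199
gripper_force: 48.9
```

```bash
cat > arc.py <<'E'
import sys,numpy as np
a0,step,n,per=map(float,sys.argv[1:5])
th=np.radians(a0+step*np.arange(int(n)+1)); p=np.round(50*np.c_[np.sin(th),np.cos(th)],1); dd=np.diff(p,axis=0)
for i in range(0,int(n),int(per)):
    print(round(a0+step*i),"; ".join(f"{x/1000:.4f} {y/1000:.4f} 0 0" for x,y in dd[i:i+int(per)]))
E
python3 arc.py 41 -9 40 4
```

```text
41 -0.0063 0.0047 0 0; -0.0070 0.0036 0 0; -0.0074 0.0025 0 0; -0.0077 0.0013 0 0
5 -0.0079 0.0001 0 0; -0.0077 -0.0012 0 0; -0.0075 -0.0023 0 0; -0.0071 -0.0035 0 0
-31 -0.0063 -0.0046 0 0; -0.0056 -0.0055 0 0; -0.0047 -0.0063 0 0; -0.0036 -0.0070 0 0
-67 -0.0025 -0.0074 0 0; -0.0013 -0.0077 0 0; -0.0001 -0.0079 0 0; 0.0012 -0.0077 0 0
-103 0.0023 -0.0075 0 0; 0.0035 -0.0071 0 0; 0.0046 -0.0063 0 0; 0.0055 -0.0056 0 0
-139 0.0063 -0.0047 0 0; 0.0070 -0.0036 0 0; 0.0074 -0.0025 0 0; 0.0077 -0.0013 0 0
-175 0.0079 -0.0001 0 0; 0.0077 0.0012 0 0; 0.0075 0.0023 0 0; 0.0071 0.0035 0 0
-211 0.0063 0.0046 0 0; 0.0056 0.0055 0 0; 0.0047 0.0063 0 0; 0.0036 0.0070 0 0
-247 0.0025 0.0074 0 0; 0.0013 0.0077 0 0; 0.0001 0.0079 0 0; -0.0012 0.0077 0 0
-283 -0.0023 0.0075 0 0; -0.0035 0.0071 0 0; -0.0046 0.0063 0 0; -0.0055 0.0056 0 0
```

Emit:
{"op": "arm_command", "data": {
  "plan": "-0.0063 0.0047 0 0; -0.0070 0.0036 0 0; -0.0074 0.0025 0 0; -0.0077 0.0013 0 0"
}}

```text
clock: 11.78
tcp_pos: [0.5933, -0.0999, 0.1354]
orientation: [-2.223, -2.218, -0.003]
contact_force: [0.0, 4.7, 7.3]
grip_width: 0.02
gripper_force: 49.3
```

Emit:
{"op": "arm_command", "data": {
  "plan": "-0.0079 0.0001 0 0; -0.0077 -0.0012 0 0; -0.0075 -0.0023 0 0; -0.0071 -0.0035 0 0"
}}

```text
clock: 12.28
tcp_pos: [0.5869, -0.1308, 0.1354]
orientation: [2.223, 2.218, 0.004]
contact_force: [2.1, 3.2, 6.3]
grip_width: 0.0195
gripper_force: 49.2
```

Emit:
{"op": "arm_command", "data": {
  "plan": "-0.0063 -0.0046 0 0; -0.0056 -0.0055 0 0; -0.0047 -0.0063 0 0; -0.0036 -0.0070 0 0"
}}

```text
clock: 12.78
tcp_pos: [0.5628, -0.152, 0.1354]
orientation: [2.224, 2.216, 0.002]
contact_force: [3.8, 2.9, 5.8]
grip_width: 0.0198
gripper_force: 49.2
```

Emit:
{"op": "arm_command", "data": {
  "plan": "-0.0025 -0.0074 0 0; -0.0013 -0.0077 0 0; -0.0001 -0.0079 0 0; 0.0012 -0.0077 0 0"
}}

```text
clock: 13.28
tcp_pos: [0.5322, -0.1545, 0.1354]
orientation: [2.224, 2.216, 0.002]
contact_force: [4.9, 3.1, 5.3]
grip_width: 0.0196
gripper_force: 49.2
```

Emit:
{"op": "arm_command", "data": {
  "plan": "0.0023 -0.0075 0 0; 0.0035 -0.0071 0 0; 0.0046 -0.0063 0 0; 0.0055 -0.0056 0 0"
}}

```text
clock: 13.78
tcp_pos: [0.5062, -0.139, 0.1354]
orientation: [2.223, 2.215, 0.002]
contact_force: [7.5, 0.6, 1.8]
grip_width: 0.0196
gripper_force: 49.0
```

Emit:
{"op": "arm_command", "data": {
  "plan": "0.0063 -0.0047 0 0; 0.0070 -0.0036 0 0; 0.0074 -0.0025 0 0; 0.0077 -0.0013 0 0"
}}

```text
clock: 14.28
tcp_pos: [0.4939, -0.1118, 0.1354]
orientation: [2.224, 2.213, 0.0]
contact_force: [5.5, -4.0, 2.2]
grip_width: 0.0196
gripper_force: 49.0
```

Emit:
{"op": "arm_command", "data": {
  "plan": "0.0079 -0.0001 0 0; 0.0077 0.0012 0 0; 0.0075 0.0023 0 0; 0.0071 0.0035 0 0"
}}

```text
clock: 14.78
tcp_pos: [0.4942, -0.1022, 0.1353]
orientation: [2.233, 2.188, -0.032]
contact_force: [-17.3, -70.0, 11.4]
grip_width: 0.0196
gripper_force: 50.1
```

Emit:
{"op": "arm_command", "data": {
  "plan": "-0.0071 -0.0035 0 0; -0.0075 -0.0023 0 0; 0 0 0 0; 0 0 0 0"
}}

```text
clock: 15.28
tcp_pos: [0.4936, -0.1033, 0.1355]
orientation: [2.227, 2.203, -0.008]
contact_force: [2.0, -21.9, 1.5]
grip_width: 0.0195
gripper_force: 49.4
```

```bash
python3 arc.py 167 10 36 18; python3 -c "
from h import *
print(r.get_obs()['joints'].round(2))"
```

```text
167 -0.0086 -0.0012 0 0; -0.0087 0.0003 0 0; -0.0085 0.0018 0 0; -0.0081 0.0032 0 0; -0.0074 0.0047 0 0; -0.0065 0.0058 0 0; -0.0053 0.0069 0 0; -0.0041 0.0077 0 0; -0.0027 0.0083 0 0; -0.0012 0.0086 0 0; 0.0003 0.0087 0 0; 0.0018 0.0085 0 0; 0.0032 0.0081 0 0; 0.0047 0.0074 0 0; 0.0058 0.0065 0 0; 0.0069 0.0053 0 0; 0.0077 0.0041 0 0; 0.0083 0.0027 0 0
347 0.0086 0.0012 0 0; 0.0087 -0.0003 0 0; 0.0085 -0.0018 0 0; 0.0081 -0.0032 0 0; 0.0074 -0.0047 0 0; 0.0065 -0.0058 0 0; 0.0053 -0.0069 0 0; 0.0041 -0.0077 0 0; 0.0027 -0.0083 0 0; 0.0012 -0.0086 0 0; -0.0003 -0.0087 0 0; -0.0018 -0.0085 0 0; -0.0032 -0.0081 0 0; -0.0047 -0.0074 0 0; -0.0058 -0.0065 0 0; -0.0069 -0.0053 0 0; -0.0077 -0.0041 0 0; -0.0083 -0.0027 0 0
[-0.4   0.39  0.59  2.09 -0.3   0.74  0.37]
```

Emit:
{"op": "arm_command", "data": {
  "plan": "-0.0086 -0.0012 0 0; -0.0087 0.0003 0 0; -0.0085 0.0018 0 0; -0.0081 0.0032 0 0; -0.0074 0.0047 0 0; -0.0065 0.0058 0 0; -0.0053 0.0069 0 0; -0.0041 0.0077 0 0; -0.0027 0.0083 0 0; -0.0012 0.0086 0 0; 0.0003 0.0087 0 0; 0.0018 0.0085 0 0; 0.0032 0.0081 0 0; 0.0047 0.0074 0 0; 0.0058 0.0065 0 0; 0.0069 0.0053 0 0; 0.0077 0.0041 0 0; 0.0083 0.0027 0 0"
}}

```text
clock: 17.52
tcp_pos: [0.5911, -0.1205, 0.1355]
orientation: [2.226, 2.212, -0.003]
contact_force: [2.4, -5.7, 5.6]
grip_width: 0.0199
gripper_force: 50.0
```

Emit:
{"op": "arm_command", "data": {
  "plan": "0.0086 0.0012 0 0; 0.0087 -0.0003 0 0; 0.0085 -0.0018 0 0; 0.0081 -0.0032 0 0; 0.0074 -0.0047 0 0; 0.0065 -0.0058 0 0; 0.0053 -0.0069 0 0; 0.0041 -0.0077 0 0; 0.0027 -0.0083 0 0; 0.0012 -0.0086 0 0; -0.0003 -0.0087 0 0; -0.0018 -0.0085 0 0"
}}

```text
clock: 19.02
tcp_pos: [0.5291, -0.057, 0.1354]
orientation: [2.224, 2.218, 0.003]
contact_force: [4.2, 2.2, 5.4]
grip_width: 0.02
gripper_force: 49.8
```

Emit:
{"op": "arm_command", "data": {
  "plan": "-0.0032 -0.0081 0 0; -0.0047 -0.0074 0 0; -0.0058 -0.0065 0 0; -0.0069 -0.0053 0 0"
}}

```text
clock: 19.52
tcp_pos: [0.5014, -0.078, 0.1354]
orientation: [2.224, 2.218, 0.003]
contact_force: [4.3, 2.4, 6.2]
grip_width: 0.0197
gripper_force: 49.9
```

Emit:
{"op": "arm_command", "data": {
  "plan": "-0.0077 -0.0041 0 0; -0.0083 -0.0027 0 0; -0.0086 -0.0012 0 0; -0.0087 0.0003 0 0; -0.0085 0.0018 0 0"
}}

```text
clock: 20.15
tcp_pos: [0.4957, -0.1194, 0.1354]
orientation: [-2.225, -2.218, -0.003]
contact_force: [3.8, 5.8, 7.3]
grip_width: 0.0193
gripper_force: 49.9
```

Emit:
{"op": "arm_command", "data": {
  "plan": "-0.0081 0.0032 0 0; -0.0074 0.0047 0 0; -0.0065 0.0058 0 0; -0.0053 0.0069 0 0; -0.0041 0.0077 0 0; -0.0027 0.0083 0 0; -0.0012 0.0086 0 0; 0.0003 0.0087 0 0; 0.0018 0.0085 0 0; 0.0032 0.0081 0 0; 0.0047 0.0074 0 0; 0.0058 0.0065 0 0; 0.0069 0.0053 0 0; 0.0077 0.0041 0 0; 0.0083 0.0027 0 0"
}}

```text
clock: 22.02
tcp_pos: [0.5911, -0.1205, 0.1355]
orientation: [2.226, 2.212, -0.003]
contact_force: [2.0, -5.5, 5.8]
grip_width: 0.0196
gripper_force: 49.9
```

Emit:
{"op": "arm_command", "data": {
  "plan": "0.0086 0.0012 0 0; 0.0087 -0.0003 0 0; 0.0085 -0.0018 0 0; 0.0081 -0.0032 0 0; 0.0074 -0.0047 0 0; 0.0065 -0.0058 0 0; 0.0053 -0.0069 0 0; 0.0041 -0.0077 0 0; 0.0027 -0.0083 0 0; 0.0012 -0.0086 0 0; -0.0003 -0.0087 0 0; -0.0018 -0.0085 0 0; -0.0032 -0.0081 0 0; -0.0047 -0.0074 0 0; -0.0058 -0.0065 0 0; -0.0069 -0.0053 0 0; -0.0077 -0.0041 0 0; -0.0083 -0.0027 0 0; 0 0 0 0"
}}

```text
clock: 24.4
tcp_pos: [0.4945, -0.0953, 0.1354]
orientation: [2.225, 2.215, 0.001]
contact_force: [2.9, -0.4, 7.0]
grip_width: 0.0198
gripper_force: 49.9
```

Emit:
{"op": "arm_command", "data": {
  "plan": "-0.005 -0.0008 0 0; -0.0035 0 0 0; 0 0 0 0; 0 0 0 0; 0 0 0 0"
}}

```text
clock: 25.02
tcp_pos: [0.4937, -0.1027, 0.1353]
orientation: [2.225, 2.217, 0.001]
contact_force: [2.0, 2.6, 8.7]
grip_width: 0.0202
gripper_force: 50.0
```

Run:
```python
from h import *
o=r.get_obs(); print(o["tcp_pos"],o["contact_force"],abs(o["qvel"]).max())
a=[]
for n,(y,x) in(("scene",(180,180)),("side",(170,180))):
    im,d,_=grab(n); a.append(cv2.resize(im[y:y+150,x:x+190],(400,316),interpolation=cv2.INTER_CUBIC))
cv2.imwrite("pics/c3.png",np.hstack(a)[:,:,::-1])
```

```text
[ 0.49366917 -0.10273205  0.1353449 ] [2.03342313 2.60216709 8.71422575] 0.0012891586173886722
```

View pics/c3.png

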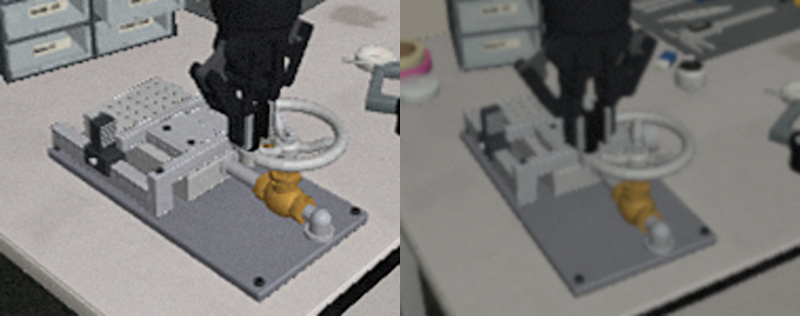

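```bash
python3 -c "
from h import *
print(ticket.hand_in())"
```

```text
the job is handed in; nothing more can be done
None
```

The job is handed in; it returned no verdict. The step plate is shut square between the jaws, and the handwheel was closed on its stop and backed off two full turns (by arm position, within about 0.05 rad). The crank handle is still gripped at 50 N, and the loupe, sample case and counter were never touched.

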